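# Load the sample carrier through the reader's check flap

## Task

Put the sample carrier into the reader's lane in front of the flap, nose first, and push it in so that the carrier itself swings the flap open. Keep pushing until it is seated firmly but gently on the screw of the end stop, with the flap fallen shut behind it over the stem. Then let go, and leave the other things on the bench where they are.

Things in the scene. Friction and masses are not known exactly. Their poses are not given: they have to be found in the camera images.
- carrier: Loose sample carrier, 0.16 to 0.26 kg: white block 70 long (x +-35) x 44 wide x 36 mm high with dark flush wells on top; a stem 12 mm wide runs back from its upper half (x -160 to -35, 18 to 36 mm above the underside) to an upright end plate. Origin: centre of the block's underside; x to the nose, away from the stem; z up. Balances near x -20. Starts upright on the bench, nose roughly in loading direction.
- carrier_nose (a point): Bottom centre of the carrier's nose face: (35, 0, 0) mm in the carrier's frame.
- carrier_end (a point): Centre of the rear face of the carrier's end plate, the face to push on: (-166, 0, 27) mm in the carrier's frame. The plate is 6 mm thick, 34 mm wide, and reaches from 12 to 42 mm above the underside.
- dock: The reader's loading lane, fixed. Origin on the bench below the flap's axle, mid lane; x is the loading direction, z up. Floor plate 6 mm thick, 130 wide, x -150 to 160 mm. Guide rails 48 mm apart, 14 mm high above the floor, x -60 to 155; before that they flare to a mouth 90 mm wide at x -117. Posts 80 mm high at x 0, y +-41. White reader housing 110 mm high, 190 wide from x 160 to 290. Open above.
- lane_start (a point): On the lane floor, mid lane, 76 mm before the axle: (-76, 0, 6) mm in the dock's frame. With its origin here and its x along the dock's x the carrier's block stands wholly on the floor before the flap, its front part between the straight rails with 2 mm to spare on each side.
- flap (a joint): Angle of the steel check flap: 0 hanging shut; grows as its lower edge swings inward (dock +x), to 1.3 rad; it cannot swing outward. Weight and a light spring shut it. Pushing the carrier under it takes up to about 7 N, sliding friction included. It rides on the block's top at about 0.8 rad and drops shut when the block's rear is 33 mm past the axle, shortly before the stop. The robot must not touch it.
- flap_hinge (a point): Middle of the flap's axle, 72 mm above the bench, across the lane (along the dock's y), 70 mm long, 8 mm thick.
- flap_edge (a point): Middle of the flap's lower edge, 44 mm from the axle, moving with the flap; 28 mm above the bench when shut. The flap is 46 mm wide, 3 mm thick, with a notch in its lower edge 26 mm wide and 20 mm high that lets it shut over the carrier's stem.
- stop: Steel end stop across the lane, 40 wide, 26 high, 12 mm thick, fixed, 132 to 142 mm past the axle. Origin: bottom centre of its near face, on the lane floor; x in loading direction. A buffer screw, head 18 mm wide, sticks out of that face by 2 to 24 mm, set anew each time and not measured: the nose seats on it. Seating needs about 10 N (at least 4, on top of friction); come up slowly (20 mm/s), over 22 N breaks the sensor.
- tip_box: Bystander: yellow tip box 85 x 60 x 50 mm, origin under its centre.
- tube_rack: Bystander: blue tube rack 110 x 70 x 40 mm with a few tubes up to 68 mm, origin under its centre.
- beaker: Bystander: glass beaker, 60 mm across, 70 mm high, origin under its centre.
- reagent: Bystander: amber jar, 56 mm across, 85 mm high, origin under its centre.
- buffer: Bystander: clear bottle, 60 mm across, 120 mm high, origin under its centre.
- marker: Bystander: black marker pen lying down, 14 mm thick, 120 mm long.

How it is judged:
By the outcome, as a careful person would: the job done as asked, in the order asked, and still so for the second after the job is handed in, with the robot touching nothing.
It also fails if it takes over 64 s, if anything falls off the work surface, if the arm or the gripper's body presses on something with over 40 N, if the wrist force passes 120 N, or if a joint passes its speed limit or range.

## Robot

A 6-joint arm with a two-finger parallel gripper is mounted at the origin on the work surface. World frame = base frame: x ahead of the robot, y to its left, z up, the work surface at z = 0. Lengths are in m, angles in rad, forces in N, time in s.
With the tool pointing down it reaches from about 0.325 to 0.9 m from the base axis. Payload 6.1 kg.
Tool frame: the origin (TCP) lies between the finger pads; the fingertips stand 14 mm ahead of it and the grasp point (between the pads) lies 5 mm behind it (r.tip_reach is the distance from the TCP to the fingertips, in m); x points along the fingers, z is the direction in which the jaws open and shut, and the axes are right-handed (so a half turn about x gives the same grasp; the last joint's range is limited). The gripper opens to 87 mm and grips with 3 to 60 N. Pads are 19 mm wide; open, the fingers measure 117 mm over their backs; the gripper's body (75 mm by 190 mm) begins 51 mm behind the grasp point.
Start: joints at [1.048, 0.22, 1.526, -0, 1.395, -0.126], TCP at [0.242, 0.576, 0.237] pointing down, gripper open.
Joint ranges: [-2.98, 2.98], [-0.91, 2.08], [0.09, 2.57], [-1.24, 4.39], [0.2, 2.65], [-2.68, 2.68]. Speed limits (rad/s): [2.57, 2.57, 3.01, 3.14, 3.14, 3.14].

## Interface

Orientations are given as a unit quaternion [x, y, z, w].
In Python, from bench import r, optics, models gives the robot as it stands. The module is installed in compiled form; this text tells all that it offers.
- The arm moves only by the tool step_arm, never from a script. Its argument "deltas" is a list that holds one entry, the list of rows, each a list of 5 numbers: the finger opening in mm, from 0 to 87, then the shift along the tool's x, y, z in mm, then the turn about the tool's x in rad. A call has 1 to 10 rows; each row is the pose to reach, as a shift and turn from the pose commanded when the call began, along the tool's axes at that moment; what a row does not reach only later rows make up. A row lasts 1/8 s, in which the tool goes at most 62.5 mm and 10.7 degrees, less where a joint would pass 70% of its speed; a pose out of reach is approached as far as the arm can. A call with a gripper value outside its range is refused whole. The fingers move at their own pace and stop on an object; "newtons" is the grip in N (left out, the last holds). Time passes only in rows, so rows that repeat a pose let the fingers close. It gives the time, the measured TCP pose, the force and the opening at its end, in the units of the state.
- r.get_state(): the state, without advancing time (a new reading comes with each control period).
- optics.grab_frame(name): name is "scene" or "top"; returns a dict with "color" (420x560x3 uint8, red, green, blue), "camera_matrix" (3x3 intrinsics, pixels), "eye" and "orientation" of the camera in the world. Camera axes: x right, y up, looking along -z (the intrinsics and any distortion apply to the point x, -y, -z); pixel columns grow to the right and rows downward; lengths in m; the calibration is good to about 2 mm. A picture is of the moment at which its call begins. There is no depth.
- r.job_done(): hands the job in, once; it reports no verdict.
Trained networks look in a picture, given as the dict that the camera call returned (one of the last four; its "shot" number tells which), for a name from the list of things; names that differ only in an ending like _2 or _b are one class to them, and where a whole thing is asked for, a point or a joint stands for the part that bears it (a point fixed in the world has none). Each returns a list of dicts, best first, with "p" (0 to 1); they miss things now and then, are a little off and sometimes report something else, mostly with a low value. They report only what shows in the picture. A call takes as long as a camera call.
- models.search_frame(picture, label): "centre" ([x, y, z] in m, in the coordinates of the camera as it stood for that picture, good to about 4 mm: the middle of the surface that is visible of it).
- models.place_of(picture, label): "centre" ([x, y, z] in m, in the coordinates of the camera as it stood for that picture, good to about 4 mm: a listed point, or the origin of a listed thing).
The state is a dict: "time_s": time; "joint_positions": joint angles; "joint_vel": joint speeds; "joint_efforts": joint torques, N m; "tool_pos": TCP position; "tcp_rot": TCP orientation; "wrist_force": force on the tool from outside, world axes, zero at the start; "torque": the same for the moment, N m; "width": finger opening in m.
Only numpy, scipy, OpenCV 4.12 (cv2) and the standard library are available. Lean on these libraries where they do the work, as an engineer would, in place of code of your own. Each camera call takes 0.05 s, during which the arm holds its last target. There are 200 camera calls.

## Working session

There is one attempt and no reset: what is moved stays moved. The work goes in short steps, Python scripts to look and compute and a tool call to move; the robot and the scene stay as the last step left them, time stands still between calls to the robot, and variables do not carry over. Pictures are saved under pics/ and viewed, about 8 in all and at most 12, crops included, and the job is handed in when it is done.

Besides the shell and the picture viewer there is one more tool, called after ">>>" as a command line: name --argument value ..., lists and objects as JSON in quotes. step_arm: Moves the arm, as the interface text tells. Its arguments: {"type":"object","properties":{"deltas":{"type":"array"},"newtons":{"type":"number"}},"required":["deltas"]}

```bash
mkdir -p pics; cat > h.py <<'E'
import numpy as np, cv2
from scipy.spatial.transform import Rotation as R
from bench import r, optics, models
def grab(name, save=None):
    f=optics.grab_frame(name)
    if save: cv2.imwrite('pics/'+save, f['color'][:,:,::-1])
    return f
def cam2w(f,c): return R.from_quat(f['orientation']).apply(c)+np.array(f['eye']) if len(np.shape(f['orientation']))==1 else np.array(f['orientation'])@c+f['eye']
def loc(f,label,fn='place_of',n=1):
    o=getattr(models,fn)(f,label)
    return [(round(d['p'],2),np.round(cam2w(f,np.array(d['centre'])),4)) for d in o[:n]]
def pix2w(f,u,v,z):
    K=np.array(f['camera_matrix']); d=np.linalg.inv(K)@[u,v,1]; d=np.array([d[0],-d[1],-d[2]])
    q=f['orientation']; M=R.from_quat(q).as_matrix() if len(np.shape(q))==1 else np.array(q)
    d=M@d; e=np.array(f['eye']); return e+d*(z-e[2])/d[2]
def w2pix(f,p):
    q=f['orientation']; M=R.from_quat(q).as_matrix() if len(np.shape(q))==1 else np.array(q)
    c=M.T@(np.array(p)-f['eye']); x=np.array(f['camera_matrix'])@[c[0],-c[1],-c[2]]; return x[:2]/x[2]
E
python3 - <<'E'
from h import *
ff=[grab('scene','s1.png'),grab('top','t1.png')]
for f in ff:
    print(f['eye'],f['orientation'],[k for k in f])
    for l in ['carrier','carrier_nose','carrier_end','dock','lane_start','flap_hinge','flap_edge','stop','tip_box','tube_rack','beaker','reagent','buffer','marker']:
        print(l,loc(f,l,n=2))
print(r.get_state())
E
```

```text
[1.23853607 0.3819225  0.6122843 ] [0.21723831 0.42896415 0.77426952 0.41146565] ['color', 'camera_matrix', 'eye', 'orientation', 'shot']
carrier [(0.76, array([ 0.415 , -0.2868,  0.0053]))]
carrier_nose [(0.79, array([ 0.406 , -0.2463,  0.0034])), (0.45, array([0.5437, 0.0337, 0.0319]))]
carrier_end [(0.76, array([ 0.4475, -0.448 ,  0.0291]))]
dock [(0.9, array([0.5458, 0.0306, 0.0026]))]
lane_start [(0.71, array([ 0.5485, -0.0447,  0.011 ])), (0.4, array([7.416e-01, 5.000e-04, 2.000e-03]))]
flap_hinge [(0.96, array([0.5401, 0.0301, 0.0699]))]
flap_edge [(0.4, array([0.5452, 0.0315, 0.0283]))]
stop [(0.49, array([0.53  , 0.1722, 0.0127]))]
tip_box [(0.97, array([ 0.6196, -0.2563,  0.0039]))]
tube_rack [(0.93, array([0.7429, 0.0015, 0.0029]))]
beaker [(0.64, array([ 0.7049, -0.1211,  0.0011]))]
reagent [(0.63, array([0.3769, 0.0658, 0.0025])), (0.34, array([0.5441, 0.0307, 0.0317]))]
buffer [(0.66, array([ 0.7094,  0.2482, -0.0012]))]
marker [(0.5, array([ 0.3837, -0.0866,  0.0007]))]
[ 0.40750956 -0.10378707  1.27504315] [ 0.04218157 -0.03950528 -0.70207155  0.70975741] ['color', 'c
[... 835 characters left out ...]
0.3858, -0.0886,  0.001 ]))]
{'time_s': 1.5, 'joint_positions': array([ 1.04788339e+00,  2.20394955e-01,  1.52651756e+00,  1.11842198e-05,
        1.39471789e+00, -1.26066020e-01]), 'joint_vel': array([-0.00016371,  0.0003061 , -0.00074352,  0.00082936,  0.00117218,
       -0.00038633]), 'joint_efforts': array([ 1.80883850e-03, -4.94555426e+01, -3.87701797e+01,  7.00510992e-02,
        4.69089404e-02,  4.69045688e-06]), 'tool_pos': array([0.24154032, 0.57641776, 0.23653146]), 'tcp_rot': array([-0.39162917,  0.58876534,  0.39162427,  0.58873797]), 'wrist_force': array([-0.23781699,  0.35204157,  0.45425292]), 'torque': array([0.05562911, 0.04747923, 0.00690179]), 'width': 0.08667643898495951}
```

View pics/t1.png

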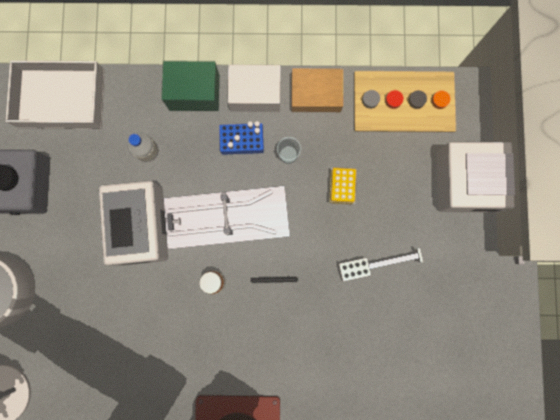

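View pics/s1.png

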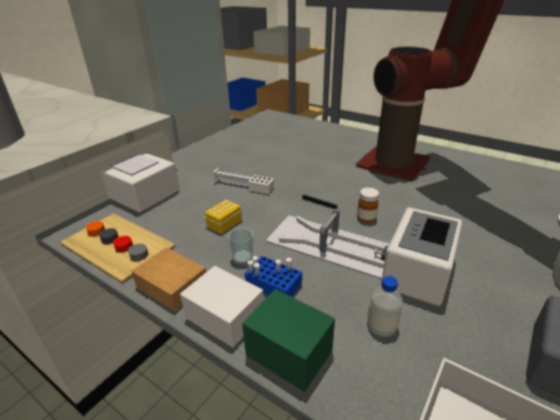

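The top view shows the carrier block at about (355,268) with its end plate at (420,255). The dock's mouth is at (288,213), its flap at (228,213), and the housing at (128,222). The scene view agrees. Next I'll rectify both areas to get exact poses.

```bash
cat >> h.py <<'E'
def rect(f,x0,y0,w,h,z,s):
    # out: col grows with world y, row grows with world x ; s px per m
    P=np.float32([w2pix(f,(x0+a*h,y0+b*w,z)) for a,b in [(0,0),(0,1),(1,1),(1,0)]])
    D=np.float32([(0,0),(w*s,0),(w*s,h*s),(0,h*s)])
    return cv2.warpPerspective(f['color'],cv2.getPerspectiveTransform(P,D),(int(w*s),int(h*s)),flags=cv2.INTER_CUBIC)[:,:,::-1]
E
python3 - <<'E'
from h import *
f=grab('top'); g=grab('scene')
A=rect(f,.46,-.14,.38,.16,.006,2000); B=rect(f,.36,-.48,.26,.14,.036,1500); C=rect(g,.36,-.48,.26,.14,.036,1500)
im=np.zeros((540,790,3),np.uint8); im[:320,:760]=A; im[325:535,:390]=B; im[325:535,395:785]=C
cv2.imwrite('pics/z1.png',im)
# white segmentation -> rects
for n,ff,z,box,s in [('dockT',f,.006,(.44,-.16,.4,.2),2000),('carT',f,.036,(.36,-.48,.26,.14),2000),('carS',g,.036,(.36,-.48,.26,.14),2000)]:
    q=rect(ff,box[0],box[1],box[2],box[3],z,s); m=(q.min(2)>140).astype(np.uint8)
    m=cv2.morphologyEx(m,cv2.MORPH_CLOSE,np.ones((25,25)))
    if n!='dockT': m=cv2.morphologyEx(m,cv2.MORPH_OPEN,np.ones((40,40)))
    for c in cv2.findContours(m,cv2.RETR_EXTERNAL,cv2.CHAIN_APPROX_NONE)[0]:
        if cv2.contourArea(c)<2000: continue
        (cx,cy),(w,h),a=cv2.minAreaRect(c); print(n,'x',box[0]+cy/s,'y',box[1]+cx/s,w/s,h/s,a, cv2.contourArea(c)/s/s)
s=r.get_state(); print(R.from_quat(s['tcp_rot']).as_matrix().round(3))
E
```

```text
dockT x 0.5345201187133789 y 0.03402525329589842 0.14954556274414063 0.3142256774902344 83.59564971923828 0.0418215
dockT x 0.536 y 0.2225 0.192 0.034 90.0 0.004161374999999999
carT x 0.41267886734008785 y -0.28835858154296873 0.046460777282714846 0.07762499237060547 78.2317123413086 0.003188625
carS x 0.4117330665588379 y -0.2878766784667969 0.0474061279296875 0.07712045288085938 79.57928466796875 0.003063125
[[ 0.    -0.922  0.386]
 [ 0.     0.386  0.922]
 [-1.     0.     0.   ]]
```

View pics/z1.png

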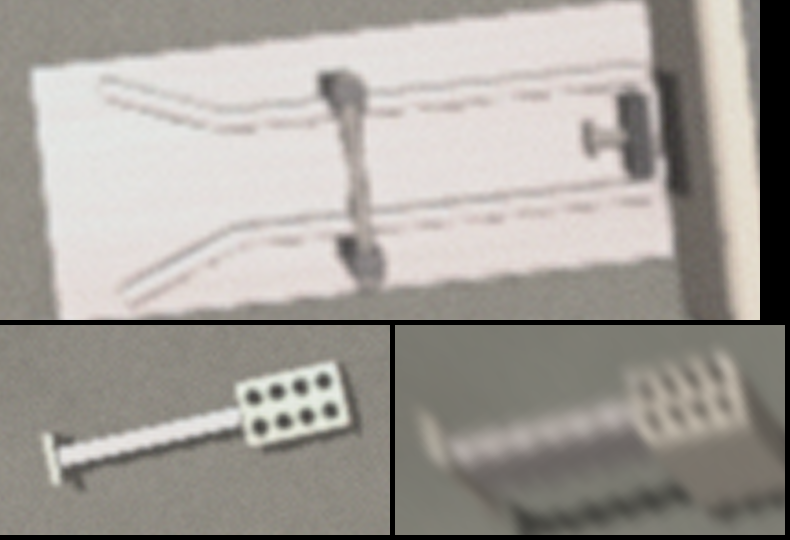

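The rectified crop shows the dock running at a yaw of about 96.4° and the carrier at about 101.7°. The lane start is near (0.5505, -0.043), and the screw head is visible about 18 mm in front of the stop. Moving over to the carrier now.

>>> step_arm --deltas '[[[87,60,-502,-745,0.97],[87,60,-502,-745,0.97],[87,60,-502,-745,0.97],[87,60,-502,-745,0.97],[87,60,-502,-745,0.97],[87,60,-502,-745,0.97],[87,60,-502,-745,0.97],[87,60,-502,-745,0.97],[87,60,-502,-745,0.97],[87,60,-502,-745,0.97]]]' --newtons 25

```text
time_s: 2.85
tool_pos: [0.3634, -0.0374, 0.1954]
tcp_rot: [-0.072, 0.703, 0.072, 0.704]
wrist_force: [1.5, -0.5, 0.5]
width: 0.087
```

```bash
cat >> h.py <<'E'
def go(x,y,z,yaw):  # tool z axis yaw deg; prints deltas in mm and turn
    s=r.get_state(); M=R.from_quat(s['tcp_rot']).as_matrix(); d=M.T@(np.array([x,y,z])-s['tool_pos'])*1000
    a=np.degrees(np.arctan2(M[1,2],M[0,2])); print('t',s['time_s'],'pos',s['tool_pos'].round(4),'yaw',a.round(2),'delta',d.round(1),'turn',np.radians(a-yaw).round(4),'F',s['wrist_force'].round(2),'w',s['width'].round(4))
E
python3 -c "
from h import *
go(.4167,-.3051,.13,11.7);print(r.get_state()['joint_positions'])"
```

```text
Traceback (most recent call last):
  File "h.py", line 26, in go
    a=np.degrees(np.arctan2(M[1,2],M[0,2])); print('t',s['time_s'],'pos',s['tool_pos'].round(4),'yaw',a.round(2),'delta',d.round(1),'turn',np.radians(a-yaw).round(4),'F',s['wrist_force'].round(2),'w',s['width'].round(4))
                                                                                                                                                                                                        ^^^^^^^^^^^^^^^^
AttributeError: 'float' object has no attribute 'round'
```

```bash
sed -i "s/s\['width'\].round(4)/round(s['width'],4)/" h.py
python3 -c "
from h import *
go(.4167,-.3051,.11,11.7);print(r.get_state()['joint_positions'])"
```

```text
t 2.85 pos [ 0.3634 -0.0374  0.1954] yaw 11.67 delta [  85.7 -272.9   -2.1] turn -0.0005 F [ 1.45 -0.47  0.45] w 0.087
[-3.19578975e-01 -4.25556198e-01  2.19970355e+00  2.61090710e-04
  1.36505113e+00 -5.23380257e-01]
```

>>> step_arm --deltas '[[[87,86,-273,-2,0],[87,86,-273,-2,0],[87,86,-273,-2,0],[87,86,-273,-2,0],[87,86,-273,-2,0],[87,86,-273,-2,0],[87,86,-273,-2,0],[87,86,-273,-2,0]]]'

```text
time_s: 3.85
tool_pos: [0.4166, -0.302, 0.1094]
tcp_rot: [-0.072, 0.703, 0.072, 0.704]
wrist_force: [0.4, -0.9, -0.8]
width: 0.0871
```

```bash
python3 - <<'E'
from h import *
go(.4167,-.3051,.031,11.7)
f=grab('top');g=grab('scene')
for q in (f,g):
  for l in ['carrier','carrier_nose','carrier_end']: print(l,loc(q,l))
A=rect(f,.34,-.5,.36,.16,.036,1100); s=g['color'][110:260,150:330,::-1]
im=np.zeros((600,800,3),np.uint8); im[:176,:396]=A; im[180:555,:450]=cv2.resize(s,(450,375),interpolation=cv2.INTER_CUBIC); cv2.imwrite('pics/z2.png',im[:560,:460])
E
```

```text
t 3.85 pos [ 0.4166 -0.302   0.1094] yaw 11.75 delta [78.4 -3.  -0.6] turn 0.0009 F [ 0.41 -0.94 -0.8 ] w 0.0871
carrier [(0.56, array([ 0.4129, -0.286 , -0.0033]))]
carrier_nose [(0.66, array([ 0.4045, -0.2518, -0.001 ]))]
carrier_end []
carrier [(0.87, array([ 0.4107, -0.2859,  0.0027]))]
carrier_nose [(0.78, array([ 0.4075, -0.2469,  0.0053]))]
carrier_end [(0.72, array([ 0.4482, -0.4465,  0.0266]))]
```

View pics/z2.png

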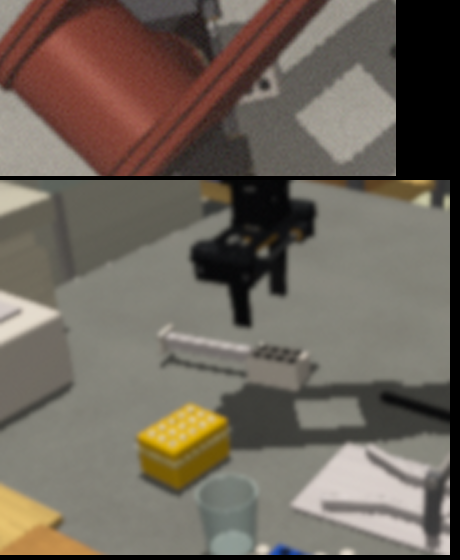

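The gripper hovers over the block (scene crop, block at about (278,365)), with the jaws straddling its width. Now I'll lower and grip.

>>> step_arm --deltas '[[[87,78,-2,0,0],[87,78,-2,0,0],[87,78,-2,0,0],[30,78,-2,0,0],[30,78,-2,0,0],[30,78,-2,0,0],[30,78,-2,0,0],[30,78,-2,0,0],[30,78,-2,0,0]]]' --newtons 25

```text
time_s: 5.38
tool_pos: [0.417, -0.305, 0.0311]
tcp_rot: [-0.072, 0.703, 0.072, 0.704]
wrist_force: [-1.3, 0.6, 1.7]
width: 0.0438
```

```bash
python3 -c "
from h import *
go(.4167,-.3051,.1,11.7)"
```

```text
t 5.375 pos [ 0.417  -0.305   0.0311] yaw 11.69 delta [-68.9  -0.1  -0.3] turn -0.0002 F [-1.32  0.59  1.75] w 0.0438
```

>>> step_arm --deltas '[[[30,-35,0,0,0],[30,-70,0,0,0],[30,-70,0,0,0]]]'

```text
time_s: 5.75
tool_pos: [0.4184, -0.3065, 0.1034]
tcp_rot: [-0.074, 0.702, 0.07, 0.705]
wrist_force: [0.5, -0.3, -2.9]
width: 0.0436
```

```bash
python3 -c "
from h import *
go(.5527,-.0606,.1,6.4)"
```

```text
t 5.75 pos [ 0.4184 -0.3065  0.1034] yaw 11.69 delta [  2.9 213.6 181.4] turn 0.0923 F [ 0.53 -0.27 -2.89] w 0.0436
```

>>> step_arm --deltas '[[[30,3,25,21,0.01],[30,3,57,49,0.03],[30,3,90,77,0.05],[30,3,122,104,0.07],[30,3,154,132,0.09],[30,3,184,157,0.0923],[30,3,203,173,0.0923],[30,3,213,182,0.0923],[30,3,213,182,0.0923],[30,3,213,182,0.0923]]]'

```text
time_s: 7.0
tool_pos: [0.5512, -0.0602, 0.0973]
tcp_rot: [-0.039, 0.706, 0.039, 0.706]
wrist_force: [0.0, -0.4, -2.4]
width: 0.0436
```

```bash
python3 - <<'E'
from h import *
go(.5527,-.0606,.055,6.4)
f=grab('top');g=grab('scene')
for q in (f,g):
  for l in ['carrier','carrier_nose','carrier_end','lane_start','flap_hinge']: print(l,loc(q,l))
A=f['color'][140:280,150:370,::-1]; s=g['color'][160:290,190:430,::-1]
im=np.zeros((800,600,3),np.uint8); 
a=cv2.resize(A,(500,318),interpolation=cv2.INTER_CUBIC); b=cv2.resize(s,(500,271),interpolation=cv2.INTER_CUBIC); cv2.imwrite('pics/z3.png',np.vstack([a,b]))
E
```

```text
t 7.0 pos [ 0.5512 -0.0602  0.0973] yaw 6.37 delta [42.3 -0.6  1.5] turn -0.0006 F [ 0.01 -0.44 -2.39] w 0.0436
carrier [(0.85, array([ 0.5482, -0.0386,  0.0649]))]
carrier_nose [(0.8, array([ 0.5415, -0.0061,  0.0618]))]
carrier_end [(0.72, array([ 0.5638, -0.2051,  0.092 ]))]
lane_start [(0.65, array([ 0.5636, -0.2016,  0.0923]))]
flap_hinge [(0.65, array([0.5431, 0.0312, 0.0752]))]
carrier [(0.7, array([ 0.547 , -0.0405,  0.0685]))]
carrier_nose [(0.56, array([ 0.5452, -0.0019,  0.0716]))]
carrier_end [(0.9, array([ 0.5713, -0.206 ,  0.0928]))]
lane_start [(0.7, array([ 0.5492, -0.0476,  0.0067]))]
flap_hinge [(0.95, array([0.5372, 0.033 , 0.0692]))]
```

View pics/z3.png

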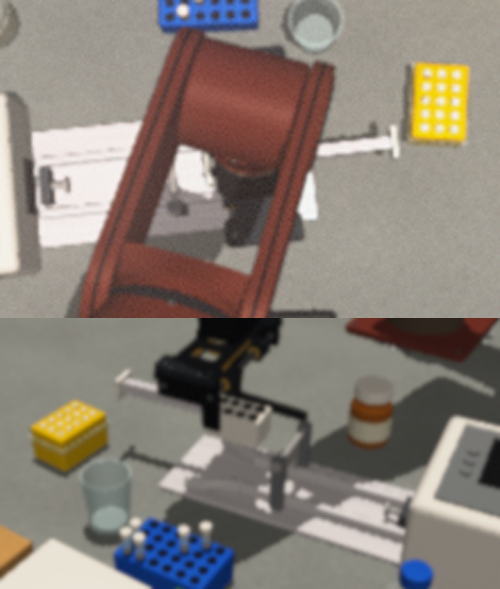

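The carrier hangs nose-first over the lane in front of the flap; its end plate is at (395,140) in the upper crop. I'll check its lateral offset against the camera using the visible stem.

```bash
python3 - <<'E'
from h import *
f=grab('top'); s=r.get_state(); t=s['tool_pos']; zt=t[2]-.031+.036
q=rect(f,.53,-.215,.08,.07,zt,2000).min(2).astype(float)
d=np.array([-.111,.9938])
for y in np.arange(-.195,-.138,.008):
    c=q[:,int((y+.215)*2000)]; w=np.clip(c-150,0,None); x=.53+(w*np.arange(len(c))).sum()/w.sum()/2000
    print(round(y,3),'stem x',round(x,4),'width mm',(c>170).sum()/2,'expected',round(t[0]+(y-t[1])*d[0]/d[1],4))
# end plate column profile: along stem dir
print('plate row profile', q[(np.arange(110)),:].mean(0)[::2].astype(int))
# dock: mouth-end floor edge and rail profile in early picture
im=cv2.imread('pics/t1.png')[:,:,::-1]; f0=dict(f); f0['color']=np.ascontiguousarray(im)
D=rect(f0,.44,-.16,.4,.22,.006,2000).min(2).astype(float)
def edges(y):
    c=cv2.GaussianBlur(D[:,int((y+.16)*2000)-4:int((y+.16)*2000)+5].mean(1).reshape(-1,1),(1,9),2).ravel(); g=np.gradient(c); return .44+g.argmax()/2000,.44+g.argmin()/2000
for y in (-.09,-.06,-.03,0,.06,.09,.12,.15):
    a,b=edges(y); print(y,'edges',round(a,4),round(b,4),'mid',round((a+b)/2,4),'w',round(b-a,4))
E
```

```text
-0.195 stem x 0.5685 width mm 12.5 expected 0.5671
-0.187 stem x 0.5673 width mm 14.0 expected 0.5662
-0.179 stem x 0.5662 width mm 13.0 expected 0.5653
-0.171 stem x 0.5647 width mm 13.0 expected 0.5644
-0.163 stem x 0.564 width mm 13.5 expected 0.5635
-0.155 stem x 0.563 width mm 12.5 expected 0.5626
-0.147 stem x 0.5617 width mm 13.5 expected 0.5617
-0.139 stem x 0.5612 width mm 12.5 expected 0.5608
plate row profile [128 128 128 128 130 133 139 144 152 162 170 179 183 184 181 175 167 162
 158 158 159 160 162 162 163 163 163 163 162 161 159 157 155 154 153 153
 153 153 153 154 156 157 158 158 159 159 160 161 162 162 162 161 161 161
 160 160 159 159 158 158 158 158 158 158 158 159 160 160 161 160 160 161
 160 160 159 158 158 157 156 156]
-0.09 edges 0.4905 0.6195 mid 0.555 w 0.129
-0.06 edges 0.487 0.6165 mid 0.5518 w 0.1295
-0.03 edges 0.483 0.614 mid 0.5485 w 0.131
0 edges 0.4795 0.611 mid 0.5452 w 0.1315
0.06 edges 0.474 0.603 mid 0.5385 w 0.129
0.09 edges 0.469 0.5995 mid 0.5342 w 0.1305
0.12 edges 0.4655 0.597 mid 0.5312 w 0.1315
0.15 edges 0.463 0.594 mid 0.5285 w 0.131
```

>>> step_arm --deltas '[[[30,25,-2,0.8,0.009],[30,40,-2,0.8,0.009],[30,48,-2,0.8,0.009],[30,52,-2,0.8,0.009],[30,54,-2,0.8,0.009],[30,54,-2,0.8,0.009]]]'

```text
time_s: 8.4
tool_pos: [0.5532, -0.0614, 0.0443]
tcp_rot: [-0.036, 0.706, 0.036, 0.706]
wrist_force: [-0.3, 0.0, -1.2]
width: 0.044
```

```bash
python3 - <<'E'
from h import *
go(.552,-.062,.038,6.0)
print(r.get_state()['torque'])
E
```

```text
t 8.4 pos [ 0.5532 -0.0614  0.0443] yaw 5.89 delta [ 6.3 -0.4 -1.3] turn -0.002 F [-0.32  0.05 -1.16] w 0.044
[-0.09420205  0.04778335 -0.04012049]
```

>>> step_arm --deltas '[[[30,3,0,-0.5,0],[30,5,0,-0.5,0],[30,6,0,-0.5,0],[30,6,0,-0.5,0]]]'

```text
time_s: 8.9
tool_pos: [0.5523, -0.0614, 0.0378]
tcp_rot: [-0.036, 0.706, 0.036, 0.706]
wrist_force: [0.2, -0.3, -2.1]
width: 0.0436
```

```bash
python3 - <<'E'
from h import *
go(.552,-.062,.037,6.0)
print(r.get_state()['torque'])
f=grab('top');g=grab('scene')
for q in (f,g):
  for l in ['carrier','carrier_nose','carrier_end','lane_start','flap_hinge']: print(l,loc(q,l))
s=g['color'][160:290,210:410,::-1]; A=f['color'][170:260,180:340,::-1]
cv2.imwrite('pics/z4.png',np.vstack([cv2.resize(s,(500,325),interpolation=cv2.INTER_CUBIC),cv2.resize(A,(500,275),interpolation=cv2.INTER_CUBIC)]))
E
```

```text
t 8.9 pos [ 0.5523 -0.0614  0.0378] yaw 5.88 delta [ 0.8 -0.6 -0.4] turn -0.002 F [ 0.25 -0.33 -2.07] w 0.0436
[-0.05750097  0.05646514  0.02478227]
carrier [(0.63, array([ 0.5506, -0.0388,  0.0048]))]
carrier_nose [(0.58, array([ 0.5476, -0.0082,  0.003 ]))]
carrier_end [(0.73, array([ 0.5687, -0.2021,  0.0343]))]
lane_start [(0.73, array([0.5407, 0.0347, 0.0751]))]
flap_hinge [(0.63, array([0.5459, 0.0333, 0.0739]))]
carrier [(0.83, array([ 0.549 , -0.0434,  0.0077]))]
carrier_nose [(0.95, array([ 0.5504, -0.0043,  0.0112]))]
carrier_end [(0.78, array([ 0.5689, -0.204 ,  0.0366]))]
lane_start [(0.86, array([ 0.5463, -0.0464,  0.006 ]))]
flap_hinge [(0.89, array([0.5366, 0.0323, 0.0689]))]
```

View pics/z4.png

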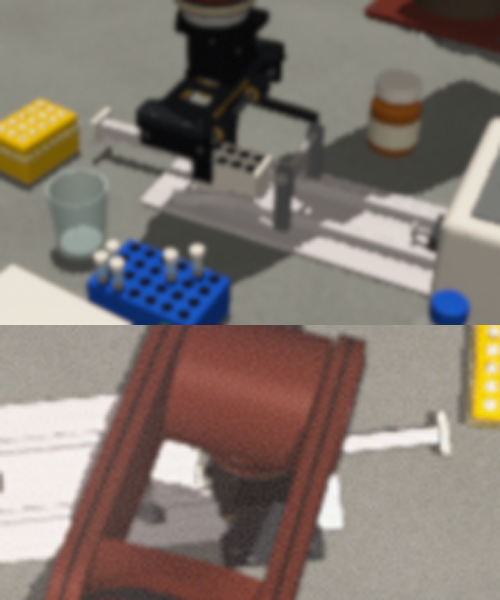

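The carrier sits low between the rails, with its nose just short of the flap posts (upper crop, block at (245,170)). I'll release it and lift.

>>> step_arm --deltas '[[[30,1,0,0,0],[30,1,0,0,0],[60,1,0,0,0],[60,1,0,0,0],[60,0,0,0,0],[60,-40,0,0,0],[60,-65,0,0,0],[60,-65,0,0,0]]]'

```text
time_s: 10.5
tool_pos: [0.5545, -0.0619, 0.1055]
tcp_rot: [-0.037, 0.704, 0.036, 0.708]
wrist_force: [0.6, -0.2, -0.3]
width: 0.0595
```

```bash
python3 - <<'E'
from h import *
f=grab('top');g=grab('scene')
for q in (f,g):
  for l in ['carrier','carrier_nose','carrier_end']: print(l,loc(q,l))
# stem line at z=.042
q=rect(f,.53,-.215,.08,.08,.042,2000).min(2).astype(float)
for y in np.arange(-.195,-.136,.008):
    c=q[:,int((y+.215)*2000)]; w=np.clip(c-150,0,None); x=.53+(w*np.arange(len(c))).sum()/w.sum()/2000
    print(round(y,3),'stem x',round(x,4),'w',(c>170).sum()/2)
go(.5743,-.255,.102,6.4)
E
```

```text
carrier [(0.77, array([ 0.5517, -0.0403,  0.005 ]))]
carrier_nose [(0.6, array([ 0.5459, -0.009 ,  0.0033]))]
carrier_end [(0.59, array([ 0.5656, -0.2027,  0.0315]))]
carrier [(0.84, array([ 0.55  , -0.0406,  0.0109]))]
carrier_nose [(0.72, array([ 0.5456, -0.0035,  0.0096]))]
carrier_end []
-0.195 stem x 0.5678 w 14.0
-0.187 stem x 0.5665 w 12.5
-0.179 stem x 0.566 w 13.5
-0.171 stem x 0.5646 w 14.5
-0.163 stem x 0.5637 w 12.0
-0.155 stem x 0.5629 w 14.0
-0.147 stem x 0.5616 w 13.5
-0.139 stem x 0.5609 w 12.0
t 10.9 pos [ 0.5518 -0.0613  0.1019] yaw 5.88 delta [  -0.3 -195.     2.6] turn -0.0091 F [-0.15 -0.2   1.08] w 0.06
```

The tip box leaves only about 23 mm behind the end plate, which is too tight to go in there. I'll first grip the stem and slide the carrier about 33 mm forward, short of the flap, and then push on the plate.

```bash
python3 - <<'E'
from h import *
go(.5636,-.160,.034,6.4)
E
```

```text
t 10.9 pos [ 0.5518 -0.0613  0.1019] yaw 5.88 delta [ 67.8 -99.5   1.8] turn -0.0091 F [-0.15 -0.2   1.08] w 0.06
```

>>> step_arm --deltas '[[[60,0,-50,1,-0.009],[60,0,-100,2,-0.009],[60,30,-100,2,-0.009],[60,60,-100,2,-0.009],[60,68,-100,2,-0.009],[5,68,-100,2,-0.009],[5,68,-100,2,-0.009],[5,68,-100,2,-0.009],[5,68,-100,2,-0.009],[5,68,-100,2,-0.009]]]' --newtons 12

```text
time_s: 12.15
tool_pos: [0.5649, -0.1607, 0.0353]
tcp_rot: [-0.04, 0.706, 0.039, 0.706]
wrist_force: [-0.5, -1.0, 0.9]
width: 0.0177
```

```bash
python3 - <<'E'
from h import *
go(.5600,-.127,.034,6.4)
E
```

```text
t 12.15 pos [ 0.5649 -0.1607  0.0353] yaw 6.41 delta [ 1.3 34.1 -1.1] turn 0.0001 F [-0.48 -0.96  0.95] w 0.0177
```

>>> step_arm --deltas '[[[5,0,0,0,0],[5,0,0,0,0],[5,0,4,0,0],[5,0,9,-0.5,0],[5,0,14,-0.5,0],[5,0,19,-0.5,0],[5,0,24,-0.5,0],[5,0,29,-0.5,0],[5,0,33,-0.5,0],[5,0,33,-0.5,0]]]'

```text
time_s: 13.4
tool_pos: [0.5604, -0.1272, 0.0348]
tcp_rot: [-0.039, 0.706, 0.04, 0.706]
wrist_force: [1.0, 0.5, -0.1]
width: 0.0117
```

```bash
python3 - <<'E'
from h import *
go(.5600,-.127,.034,6.4)
f=grab('top');g=grab('scene')
for q in (f,g):
  for l in ['carrier','carrier_nose','carrier_end']: print(l,loc(q,l))
print(loc(f,'tip_box'),loc(g,'tip_box'))
E
```

```text
t 13.4 pos [ 0.5604 -0.1272  0.0348] yaw 6.41 delta [ 0.8  0.3 -0.4] turn 0.0002 F [ 1.02  0.5  -0.11] w 0.0117
carrier [(0.88, array([ 0.5481, -0.0076,  0.0039]))]
carrier_nose [(0.64, array([0.5432, 0.0244, 0.    ]))]
carrier_end []
carrier [(0.59, array([ 0.5476, -0.0095,  0.0095]))]
carrier_nose [(0.8, array([0.543 , 0.0287, 0.0099]))]
carrier_end [(0.73, array([ 0.5663, -0.1667,  0.0345]))]
[(0.63, array([ 6.262e-01, -2.560e-01, -4.000e-04]))] [(0.94, array([ 0.6194, -0.2561,  0.0029]))]
```

>>> step_arm --deltas '[[[30,0,0,0,0],[40,0,0,0,0],[40,-25,0,0,0],[40,-45,0,0,0],[40,-45,-40,0,0],[0,-45,-72,0,0],[0,-45,-72,0,0],[0,-45,-72,0,0],[0,-20,-72,0,0],[0,2,-72,0,0]]]'

```text
time_s: 15.15
tool_pos: [0.5685, -0.1982, 0.0325]
tcp_rot: [-0.04, 0.706, 0.04, 0.706]
wrist_force: [0.4, 0.1, 0.1]
width: 0.0022
```

```bash
python3 - <<'E'
from h import *
go(.5679,-.1985,.033,6.4)
f=grab('top');g=grab('scene')
for q in (f,g):
  for l in ['carrier','carrier_nose','carrier_end']: print(l,loc(q,l))
s=g['color'][140:290,190:430,::-1]
cv2.imwrite('pics/z5.png',cv2.resize(s,(720,450),interpolation=cv2.INTER_CUBIC))
go(.5679,-.1985,.033,6.4)
E
```

```text
t 15.15 pos [ 0.5685 -0.1982  0.0325] yaw 6.47 delta [-0.5 -0.2 -0.6] turn 0.0012 F [0.38 0.14 0.11] w 0.0022
carrier [(0.64, array([ 0.5489, -0.0066,  0.0021]))]
carrier_nose [(0.67, array([0.539 , 0.0225, 0.0038]))]
carrier_end [(0.57, array([ 0.5624, -0.1677,  0.0321]))]
carrier [(0.86, array([ 0.5477, -0.0086,  0.0106]))]
carrier_nose [(0.88, array([0.5454, 0.0271, 0.0108]))]
carrier_end [(0.72, array([ 0.5625, -0.1736,  0.0335]))]
t 15.55 pos [ 0.5694 -0.1997  0.0343] yaw 6.42 delta [ 1.3  1.4 -1.4] turn 0.0003 F [ 0.06 -0.23 -0.62] w 0.0007
```

View pics/z5.png

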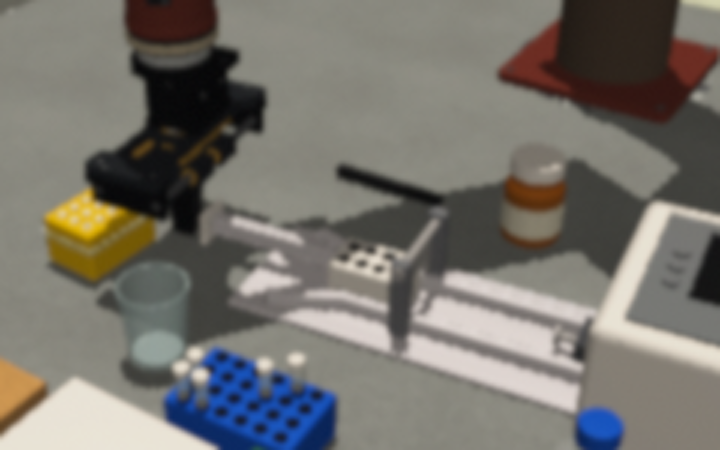

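The closed fingers stand behind the end plate at (205,222), and the block is just before the flap at (370,270). From the first crop I estimate the screw head at dock x of about 118 mm. Pushing now.

>>> step_arm --deltas '[[[0,0,4,-0.4,0],[0,0,8,-0.8,0],[0,0,12,-1.2,0],[0,0,16,-1.5,0],[0,0,20,-1.5,0],[0,0,24,-1.5,0],[0,0,28,-1.5,0],[0,0,32,-1.5,0],[0,0,36,-1.5,0],[0,0,40,-1.5,0]]]'

```text
time_s: 16.8
tool_pos: [0.5626, -0.1599, 0.033]
tcp_rot: [-0.04, 0.706, 0.039, 0.706]
wrist_force: [1.4, -3.8, -0.1]
width: 0.0005
```

>>> step_arm --deltas '[[[0,0,4,0,0],[0,0,8,0,0],[0,0,12,0,0],[0,0,16,0,0],[0,0,20,0,0],[0,0,24,0,0],[0,0,28,0,0],[0,0,32,0,0],[0,0,36,0,0],[0,0,40,0,0]]]'

```text
time_s: 18.05
tool_pos: [0.558, -0.1199, 0.0329]
tcp_rot: [-0.039, 0.706, 0.039, 0.706]
wrist_force: [-0.1, -4.5, -0.0]
width: 0.0002
```

```bash
python3 - <<'E'
from h import *
go(.5695-.138*.1112,-.1985+.138*.9938,.033,6.4)
f=grab('top');g=grab('scene')
for q in (f,g):
  for l in ['carrier','carrier_end','stop','flap_edge']: print(l,loc(q,l))
s=g['color'][160:310,220:460,::-1]
cv2.imwrite('pics/z6.png',cv2.resize(s,(720,450),interpolation=cv2.INTER_CUBIC))
E
```

```text
t 18.05 pos [ 0.558  -0.1199  0.0329] yaw 6.4 delta [-0.1 58.6  2.7] turn 0.0001 F [-0.07 -4.51 -0.01] w 0.0002
carrier [(0.89, array([0.5431, 0.0557, 0.0051]))]
carrier_end []
stop [(0.49, array([0.5257, 0.1693, 0.0083]))]
flap_edge [(0.73, array([0.5381, 0.0613, 0.0453]))]
carrier [(0.66, array([0.5392, 0.0555, 0.0111]))]
carrier_end [(0.77, array([ 0.5564, -0.1079,  0.0372]))]
stop [(0.39, array([0.5295, 0.1715, 0.0109]))]
flap_edge [(0.63, array([0.5388, 0.0602, 0.0447]))]
```

View pics/z6.png

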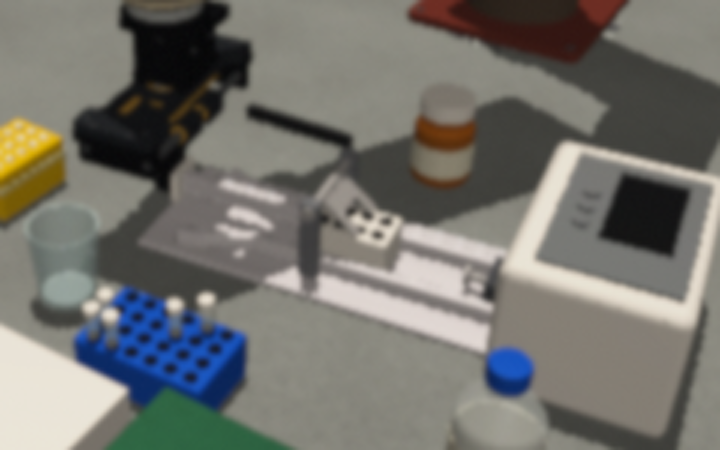

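The block is under the flap, which rides on its top at (350,195), and the nose is about 60 mm short of the screw. Continuing.

>>> step_arm --deltas '[[[0,0,4,0.4,0],[0,0,8,0.8,0],[0,0,12,1,0],[0,0,16,1,0],[0,0,20,1,0],[0,0,24,1,0],[0,0,28,1,0],[0,0,32,1,0],[0,0,36,1,0],[0,0,39,1,0]]]'

```text
time_s: 19.8
tool_pos: [0.5547, -0.081, 0.0328]
tcp_rot: [-0.039, 0.706, 0.04, 0.706]
wrist_force: [0.6, -3.9, -0.9]
width: 0.0008
```

>>> step_arm --deltas '[[[0,0,2,0,0],[0,0,4,0,0],[0,0,6,0,0],[0,0,8,0,0],[0,0,9,0,0]]]'

```text
time_s: 20.42
tool_pos: [0.5537, -0.072, 0.0329]
tcp_rot: [-0.039, 0.706, 0.04, 0.706]
wrist_force: [-1.1, -1.0, -1.4]
width: 0.0004
```

```bash
python3 - <<'E'
from h import *
go(.5695-.138*.1112,-.1985+.138*.9938,.033,6.4)
f=grab('top');g=grab('scene')
for q in (f,g):
  for l in ['carrier','carrier_nose','stop','flap_edge']: print(l,loc(q,l))
A=rect(f,.47,.03,.16,.1,.042,3500); cv2.imwrite('pics/z7.png',A)
E
```

```text
t 20.425 pos [ 0.5537 -0.072   0.0329] yaw 6.41 delta [-0.1 10.5  1.7] turn 0.0002 F [-1.12 -1.01 -1.41] w 0.0004
carrier [(0.69, array([0.5369, 0.1007, 0.0054]))]
carrier_nose [(0.84, array([0.5316, 0.1343, 0.0051]))]
stop [(0.41, array([0.5251, 0.1697, 0.007 ]))]
flap_edge []
carrier [(0.84, array([0.5342, 0.102 , 0.0125]))]
carrier_nose [(0.62, array([0.5321, 0.1421, 0.0096]))]
stop [(0.62, array([0.5259, 0.1729, 0.0102]))]
flap_edge [(0.5, array([0.5441, 0.0291, 0.0323]))]
```

View pics/z7.png

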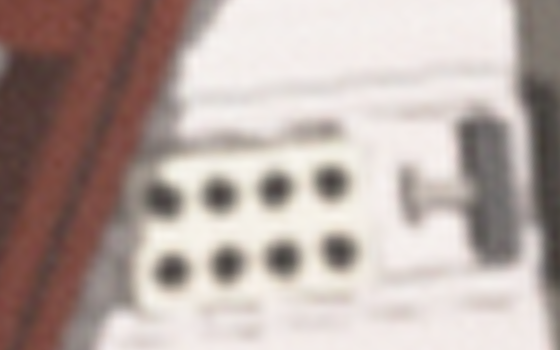

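The flap has dropped (force fell to about 1 N, edge back at the shut position). The nose at col 365 is about 15 mm short of the screw head at col 403. Coming up slowly.

>>> step_arm --deltas '[[[0,0,2,0,0],[0,0,4,0,0],[0,0,6,0,0],[0,0,8,0,0],[0,0,9,0,0],[0,0,10,0,0]]]'

```text
time_s: 21.68
tool_pos: [0.5527, -0.0624, 0.0329]
tcp_rot: [-0.04, 0.706, 0.039, 0.706]
wrist_force: [0.6, -2.1, -0.8]
width: 0.0006
```

>>> step_arm --deltas '[[[0,0,0.5,0,0],[0,0,1,0,0],[0,0,1.5,0,0]]]'

```text
time_s: 22.05
tool_pos: [0.5525, -0.0609, 0.0329]
tcp_rot: [-0.039, 0.706, 0.039, 0.706]
wrist_force: [0.8, -1.2, -0.1]
width: 0.0004
```

>>> step_arm --deltas '[[[0,0,0.5,0,0],[0,0,1,0,0]]]'

```text
time_s: 22.3
tool_pos: [0.5524, -0.0599, 0.0329]
tcp_rot: [-0.04, 0.706, 0.039, 0.706]
wrist_force: [0.7, -1.3, 1.2]
width: 0.0006
```

>>> step_arm --deltas '[[[0,0,0.5,0,0],[0,0,1,0,0]]]'

```text
time_s: 22.55
tool_pos: [0.5523, -0.0589, 0.0329]
tcp_rot: [-0.039, 0.706, 0.039, 0.706]
wrist_force: [-0.4, -1.9, -0.1]
width: 0.0005
```

>>> step_arm --deltas '[[[0,0,0.5,0,0],[0,0,1,0,0]]]'

```text
time_s: 22.8
tool_pos: [0.5522, -0.0581, 0.0329]
tcp_rot: [-0.04, 0.706, 0.039, 0.706]
wrist_force: [0.4, -3.3, -1.2]
width: 0.0003
```

>>> step_arm --deltas '[[[0,0,0.4,0,0],[0,0,0.8,0,0]]]'

```text
time_s: 23.05
tool_pos: [0.5524, -0.058, 0.0331]
tcp_rot: [-0.04, 0.706, 0.039, 0.706]
wrist_force: [0.2, -6.3, -0.7]
width: 0.0004
```

>>> step_arm --deltas '[[[0,0,0.3,0,0],[0,0,0.6,0,0]]]'

```text
time_s: 23.3
tool_pos: [0.5526, -0.058, 0.0333]
tcp_rot: [-0.04, 0.706, 0.039, 0.706]
wrist_force: [0.7, -8.5, -0.6]
width: 0.0003
```

>>> step_arm --deltas '[[[0,0,0.2,0,0],[0,0,0.4,0,0]]]'

```text
time_s: 23.55
tool_pos: [0.5527, -0.058, 0.0334]
tcp_rot: [-0.041, 0.705, 0.038, 0.707]
wrist_force: [0.9, -9.8, -0.2]
width: 0.001
```

Contact is stable on the screw. One more small nudge to about 12 N with a hold, then a slow withdrawal.

>>> step_arm --deltas '[[[0,0,0.3,0,0],[0,0,0.5,0,0],[0,0,0.5,0,0],[0,0,0.5,0,0]]]'

```text
time_s: 24.05
tool_pos: [0.5528, -0.0579, 0.0335]
tcp_rot: [-0.041, 0.705, 0.038, 0.707]
wrist_force: [1.2, -11.2, 0.7]
width: 0.0005
```

>>> step_arm --deltas '[[[0,0,-1,0,0],[0,0,-3,0,0],[0,0,-8,0,0],[0,0,-20,0,0],[0,0,-30,0,0],[0,-40,-35,0,0],[0,-90,-35,0,0],[0,-150,-60,0,0],[0,-150,-110,0,0],[0,-150,-110,0,0]]]'

```text
time_s: 25.3
tool_pos: [0.5648, -0.1688, 0.1844]
tcp_rot: [-0.039, 0.705, 0.037, 0.707]
wrist_force: [-0.6, 0.0, -0.8]
width: 0.0006
```

```bash
python3 - <<'E'
from h import *
go(.55,-.17,.18,6.4)
f=grab('top');g=grab('scene')
for q in (f,g):
  for l in ['carrier','carrier_nose','carrier_end','flap_edge','tip_box','tube_rack','beaker','reagent','buffer','marker']: print(l,loc(q,l))
A=rect(f,.47,-.08,.28,.12,.042,2000); s=g['color'][170:290,250:450,::-1]
cv2.imwrite('pics/z8.png',np.vstack([A,cv2.resize(s,(560,336),interpolation=cv2.INTER_CUBIC)]))
E
```

```text
t 25.3 pos [ 0.5648 -0.1688  0.1844] yaw 6.18 delta [  4.4   0.4 -14.9] turn -0.0038 F [-0.56  0.   -0.84] w 0.0006
carrier [(0.65, array([0.5356, 0.1174, 0.0028]))]
carrier_nose [(0.7, array([0.5283, 0.1472, 0.0037]))]
carrier_end [(0.76, array([ 0.5492, -0.0438,  0.0326]))]
flap_edge [(0.68, array([0.5414, 0.0302, 0.0274]))]
tip_box []
tube_rack [(0.97, array([ 0.7409,  0.0018, -0.0015]))]
beaker [(0.56, array([0.5427, 0.0316, 0.0741]))]
reagent [(0.87, array([3.746e-01, 6.200e-02, 2.000e-04]))]
buffer [(0.9, array([ 0.709 ,  0.2431, -0.0036]))]
marker []
carrier [(0.9, array([0.535 , 0.1162, 0.0086]))]
carrier_nose [(0.61, array([0.5299, 0.1524, 0.0079]))]
carrier_end [(0.68, array([ 0.5506, -0.0466,  0.0318]))]
flap_edge [(0.57, array([0.542 , 0.0301, 0.0293]))]
tip_box [(0.88, array([ 6.208e-01, -2.581e-01, -1.000e-04]))]
tube_rack [(0.86, array([0.7445, 0.0018, 0.0031]))]
beaker [(0.85, array([ 7.033e-01, -1.161e-01,  5.000e-04]))]
reagent [(0.58, array([0.3777, 0.0628, 0.0032]))]
buffer [(0.66, array([0.7132, 0.2458, 0.0012]))]
marker [(0.52, array([ 0.383 , -0.0837,  0.0036]))]
```

View pics/z8.png

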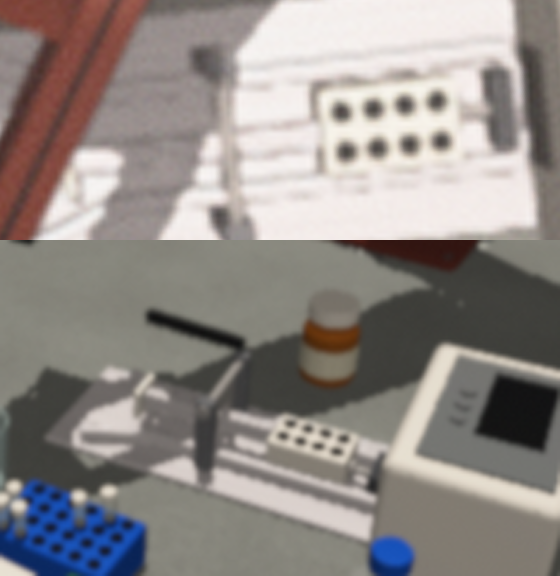

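The carrier's nose is against the screw (upper crop, col 460), the flap hangs shut over the stem (col 228), and the bystanders haven't moved. Handing in.

```bash
python3 -c "
from h import *
print(r.job_done())"
```

```text
the job is handed in; nothing more can be done
None
```

The carrier is seated on the stop's screw with the flap shut behind it over the stem. I handed the job in at about 25 s of the 64 s allowed.

**What I did:**
- I gripped the carrier by its block and set it in the lane, nose first, in front of the flap.
- The tip box left too little room behind the end plate. I slid the carrier about 33 mm forward by its stem, still short of the flap.
- I then pushed on the end plate with closed fingers. The flap rode up on the block and dropped shut.
- I came up to the screw in steps of 1 mm or less, held at about 11 N, and backed off. The force while sliding just before contact was 1 to 2 N.

**Last checks:**
- **Seating:** the top view shows the nose against the screw. The push force rose steadily while the tool stayed still, so contact was firm. The highest force I read was 11.2 N, against the 22 N limit, but I only had readings at the end of each move.
- **Flap:** its lower edge was found about 28 mm above the bench, which is its shut position.
- **Bystanders:** the tip box, tube rack, beaker, reagent jar, bottle and marker were all within a few mm of where they started, about the accuracy of the detection.
- **Robot:** it was clear of everything, with about 0 N on the wrist.
- **Disagreements:** in the last top picture the network missed the tip box and marker and mistook the flap's axle for the beaker. The scene camera placed all three where they belonged.

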